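Take down the fit-up pile and set each piece in its own place

TASK

Take the pile on the welding table apart from the top down, one piece at a time, and set each piece squarely in the middle of its own place: the big nut flat in the round dish, the magnet block lengthwise on the plain steel keeper plate, the square tube lengthwise in the cradle between its end stops, and the flat coupon lengthwise across both bars of the wooden rest. Keep every piece the right way up, and leave the ceramic cup and the small nut as they are.

Things in the scene. Friction and masses are not known exactly. Their poses are not given: they have to be found in the camera images.
- big_nut: dark grey hexagon nut, 35 mm across flats, 39 mm across corners, 19 mm high, lying flat on top of the stack. Origin: centre of its underside; z up; x at right angles to one pair of flats (grip the flats along x), y towards a corner. Solid to the touch: nothing passes through its hole. About 0.11 kg.
- magnet: blue magnet block with a pale band, 35 x 51 x 30 mm (x, y, z), under the nut. It does not attract anything here. Origin: centre of its underside; y along its 51 mm length; z up. About 0.22 kg.
- tube: dark offcut of square steel tube lying on its side, 40 x 85 x 40 mm (x, y, z), under the magnet block. Origin: centre of its underside; y along its 85 mm length; z up. About 0.32 kg.
- coupon: flat pale grey steel plate, the test coupon, 120 x 60 x 6 mm (x, y, z), bottom of the stack, lying lengthwise on a fixed wooden packing block (96 x 40 mm, 12 mm high; not part of the job) and overhanging it by about 10 mm on all sides, so its underside starts 12 mm above the table. The tube lies along it. Origin: centre of its underside; x along its 120 mm length; z up. About 0.33 kg.
- nut_dish: small round steel dish, 76 mm across, fixed: floor 4 mm above the table, rim 9 mm above the table, about 62 mm across inside at the floor. Place of the nut. Origin: centre of its underside, on the table.
- keeper_plate: plain dark steel plate, 60 x 80 x 8 mm (x, y, z), with a small screw head set flush near each end, fixed; its top is 8 mm above the table. Place of the magnet block. Origin: centre of its underside; y along its 80 mm length.
- tube_cradle: aluminium cradle, fixed: base 52 x 124 mm (x, y), 6 mm thick, with a stop across each end that rises to 16 mm; 109 mm free between the stops, sides open. Place of the tube, which lies on the base along y. Origin: centre of its underside; y from stop to stop.
- coupon_rest: wooden rest, fixed: thin base 100 x 36 mm (x, y) with two crosswise bars (14 x 44 mm) centred 38 mm either side of the middle along x, their tops 14 mm above the table. Place of the coupon, which lies across both bars with its length along x and overhangs on all sides. Origin: centre of its underside; x from bar to bar.
- ceramic_cup: bystander: pinkish ceramic gas cup standing upright, 23 mm across, 45 mm high. Origin: centre of its underside. Leave it standing.
- small_nut: bystander: small pale hexagon nut, 24 mm across flats, 13 mm high, flat on the table. Origin: centre of its underside. Not part of the job.

How it is judged:
At the end, for the whole second after the job is handed in: The nut lies flat in the dish (centre within 18 mm of the dish's); the magnet block lies on the keeper plate, the tube on the cradle's base and the coupon on the rest's two bars, each within 13 mm of its place's centre and within 0.25 rad of its length direction, upright; all at rest (horizontal distance between big_nut and nut_dish below 0.018 m and z of big_nut in the frame of nut_dish between 0.0005 and 0.007 m and angle between each of big_nut, magnet, tube, coupon's own z axis and vertical below 0.1 rad and linear speed of each of big_nut, magnet, tube, coupon below 0.02 m/s and angular speed of each of big_nut, magnet, tube, coupon below 0.2 rad/s and horizontal distance between magnet and keeper_plate below 0.013 m and z of magnet in the frame of keeper_plate between 0.0045 and 0.011 m and angle between the y axis of magnet and the y axis of keeper_plate, either way round below 0.25 rad and horizontal distance between tube and tube_cradle below 0.013 m and z of tube in the frame of tube_cradle between 0.0025 and 0.009 m and angle between the y axis of tube and the y axis of tube_cradle, either way round below 0.25 rad and horizontal distance between coupon and coupon_rest below 0.013 m and z of coupon in the frame of coupon_rest between 0.0105 and 0.017 m and angle between the x axis of coupon and the x axis of coupon_rest, either way round below 0.25 rad); the robot touches nothing.
It fails at once if a piece of the pile is tipped over (tilted more than 0.6 rad) (angle between any of big_nut, magnet, tube, coupon's own z axis and vertical above 0.6 rad).
It fails at once if a piece is moved more than 40 mm with the next piece still on it (not one at a time from the top) ((distance of magnet from where it was at the start of the episode above 0.04 m and z of big_nut in the frame of magnet between 0.022 and 0.038 m and distance between big_nut and magnet below 0.05 m) or (distance of tube from where it was at the start of the episode above 0.04 m and z of magnet in the frame of tube between 0.032 and 0.048 m and distance between magnet and tube below 0.06 m) or (distance of coupon from where it was at the start of the episode above 0.04 m and z of tube in the frame of coupon between -0.002 and 0.014 m and distance between tube and coupon below 0.026 m)).
It fails at once if the ceramic cup or the small nut is disturbed (moved more than 20 mm, or the cup tipped) (distance of any of ceramic_cup, small_nut from where it was at the start of the episode above 0.02 m or angle between ceramic_cup's own z axis and vertical above 0.5 rad).
It also fails if it takes over 115 s, if anything falls off the work surface, if the arm or the gripper's body presses on something with over 40 N, if the wrist force passes 120 N, or if a joint passes its speed limit or range.

ROBOT

A 6-joint arm with a two-finger parallel gripper is mounted at the origin on the work surface; the furniture and walls round the work are solid. World frame = base frame: x ahead of the robot, y to its left, z up, the work surface at z = 0. Lengths are in m, angles in rad, forces in N, time in s.
With the tool pointing down it reaches from about 0.325 to 0.9 m from the base axis. Payload 6.1 kg.
Tool frame: the origin (TCP) lies midway between the tips of the shut fingers; the grasp point (between the pads) lies 19 mm behind it; x points along the fingers, y is the direction in which the jaws open and shut, and the axes are right-handed (so a half turn about x gives the same grasp; the last joint's range is limited). The gripper opens to 85 mm and grips with 20 to 120 N. Pads are 22 mm wide; open, the fingers measure 114 mm over their backs; the gripper's body (76 mm by 85 mm) begins 54 mm behind the grasp point. The pads swing forward as they close: fully open they stand 13 mm farther back than shut.
Start: joints at [0.978, 0.22, 1.526, -0, 1.395, -0.126], TCP at [0.281, 0.558, 0.231] pointing down, gripper open.
Joint ranges: [-2.98, 2.98], [-0.91, 2.08], [0.09, 2.57], [-1.24, 4.39], [0.2, 2.65], [-2.68, 2.68]. Speed limits (rad/s): [2.57, 2.57, 3.01, 3.14, 3.14, 3.14].

INTERFACE

Orientations are given as [roll, pitch, yaw] about the fixed x, y, z axes, in that order (R = Rz(yaw) Ry(pitch) Rx(roll)).
In Python, from plant import movep, move_l, set_joints, gripper_to, hold, inverse_kinematics, observe, get_image, get_calibration, Unreachable, job_done gives the robot as it stands. Calls block until the motion is done:
- movep(position, orientation): joint-space move of the TCP to a pose.
- move_l(position, feed=0.15, rotation=None, max_force=None): straight line of the TCP; rotation=None keeps the orientation; feed is the mean speed in m/s. With max_force (N) it stops when the force on the tool has changed by that much, and returns True; else False.
- set_joints(angles): joint-space move.
- gripper_to(opening, f_grip=None): finger opening in m; f_grip is the grip in N (None keeps the last); returns when the fingers have stopped.
- hold(seconds).
- inverse_kinematics(position, orientation): joint angles nearest the present ones, or None.
- observe(): the state.
- get_image(name): name is "scene" or "top" or "wrist"; returns (picture, depth): 480x640x3 uint8, red, green, blue; 480x640 float32, m along the optical axis (not along the pixel's ray), 0 where there is no reading.
- get_calibration(name): a dict with "intrinsics" (3x3 intrinsics, pixels), "world_from_camera" (4x4, takes a point from camera to world coordinates). Camera axes: x right, y down, z forward; pixel columns grow to the right and rows downward; lengths in m; the calibration is good to about 2 mm. The wrist camera is an equidistant fisheye: a pixel r from the principal point sees the ray r / f radians off the axis. A picture is of the moment at which its call begins: read the wrist's pose just before it. get_calibration takes no time and is no camera call; for the wrist camera it gives the pose at the moment of the call.
A pose or a line that the arm cannot do raises Unreachable and nothing moves.
- job_done(): hands the job in, once; it reports no verdict.
The state is a dict: "time_s": time; "q": joint angles; "joint_velocities": joint speeds; "joint_torque": joint torques, N m; "eef_pos": TCP position; "tcp_rot": TCP orientation; "ft_force": force on the tool from outside, world axes, zero at the start; "torque": the same for the moment, N m; "opening": finger opening in m.
Only numpy, scipy, OpenCV 4.12 (cv2) and the standard library are available. Lean on these libraries where they do the work, as an engineer would, in place of code of your own. Each camera call takes 0.05 s, during which the arm holds its last target.

## Working session

There is one attempt and no reset: what is moved stays moved. The work goes in short steps, each a Python script; the robot and the scene stay as the last script left them, time stands still between calls to the robot, and variables do not carry over. Pictures are saved under pics/ and viewed, and the job is handed in when it is done.

```bash
ls; mkdir -p pics; python3 - <<'E'
from plant import *
import cv2,numpy as np
for n in ["top","scene","wrist"]:
    im,d=get_image(n); cv2.imwrite(f"pics/{n}0.png",im[:,:,::-1]); np.save(f"pics/{n}0.npy",d)
    c=get_calibration(n); print(n,np.round(c["intrinsics"],1).tolist(),np.round(c["world_from_camera"],3).tolist(), d.min(),d.max())
s=observe();print(s["time_s"],s["eef_pos"],s["tcp_rot"],s["opening"])
E
```

```text
pics
top [[527.5, 0.0, 319.4], [0.0, 527.5, 229.0], [0.0, 0.0, 1.0]] [[-0.014, -0.992, 0.122, 0.391], [-1.0, 0.015, 0.011, -0.01], [-0.013, -0.122, -0.992, 1.103], [0.0, 0.0, 0.0, 1.0]] 0.0 2.0106266
scene [[458.1, 0.0, 316.7], [0.0, 458.1, 235.9], [0.0, 0.0, 1.0]] [[0.865, -0.282, 0.415, 0.105], [-0.502, -0.517, 0.694, -0.665], [0.019, -0.808, -0.588, 0.677], [0.0, 0.0, 0.0, 1.0]] 0.0 3.9999132
wrist [[371.6, 0.0, 322.2], [0.0, 371.6, 239.7], [0.0, 0.0, 1.0]] [[0.451, 0.849, 0.276, 0.209], [0.892, -0.428, -0.141, 0.595], [-0.002, 0.31, -0.951, 0.373], [0.0, 0.0, 0.0, 1.0]] 0.0 1.6506819
0.15 [0.28099167 0.55774641 0.23045226] [-1.70497026  1.56927385 -2.17175963] 0.08569151059300656
```

View pics/top0.png

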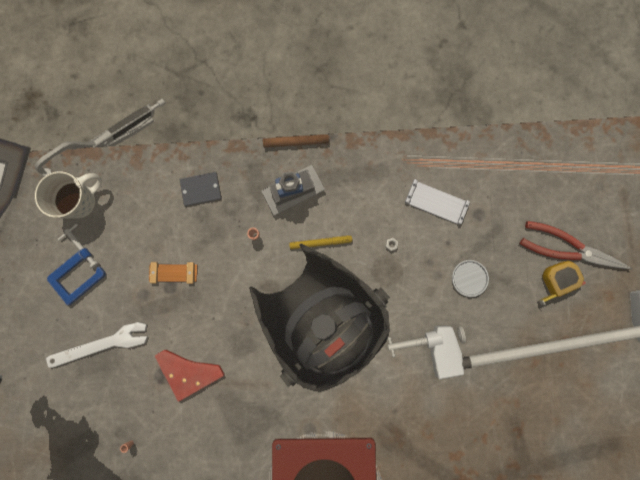

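View pics/scene0.png

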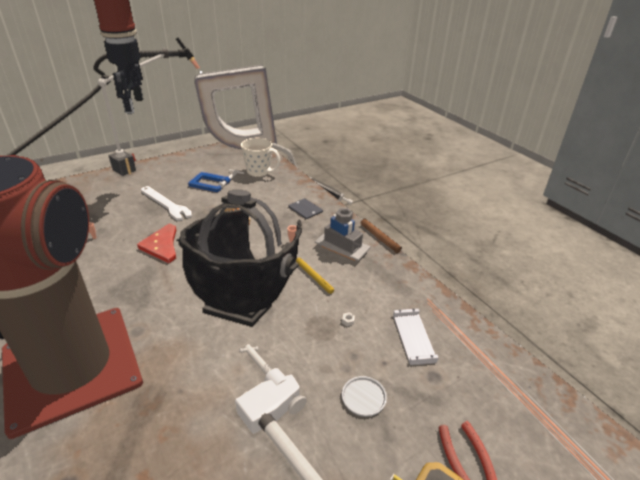

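View pics/wrist0.png

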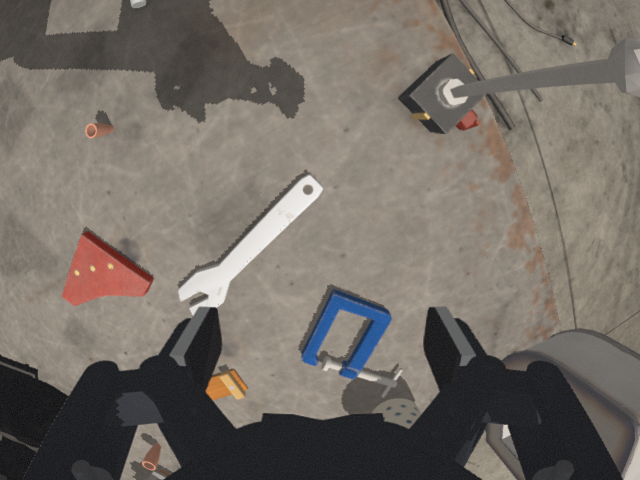

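```bash
cat > h.py <<'E'
import cv2,numpy as np
from plant import *
def pts(d,n,c=None):
    c=c or get_calibration(n);K=np.array(c["intrinsics"]);T=np.array(c["world_from_camera"])
    v,u=np.mgrid[:480,:640].astype(float)
    x=(u-K[0,2])/K[0,0];y=(v-K[1,2])/K[1,1]
    if n=="wrist":
        r=np.hypot(x,y)+1e-9; k=np.tan(np.minimum(r,1.5))/r; x=x*k;y=y*k
    P=np.stack([x*d,y*d,d],-1)@T[:3,:3].T+T[:3,3]
    P[d<=0]=np.nan
    return P
def ray(px,z,n,c=None):
    c=c or get_calibration(n);K=np.array(c["intrinsics"]);T=np.array(c["world_from_camera"])
    px=np.atleast_2d(px).astype(float);x=(px[:,0]-K[0,2])/K[0,0];y=(px[:,1]-K[1,2])/K[1,1]
    if n=="wrist":
        r=np.hypot(x,y)+1e-9;k=np.tan(r)/r;x=x*k;y=y*k
    D=np.stack([x,y,np.ones_like(x)],-1)@T[:3,:3].T
    return T[:3,3]+D*((z-T[2,3])/D[:,2])[:,None]
E
python3 - <<'E'
from h import *
d=np.load("pics/top0.npy");P=pts(d,"top")
for n,(u,v) in dict(floor=(230,320),pile=(291,181),coupon=(271,202),keeper=(200,189),rest=(173,272),bar=(156,272),cradle=(437,202),dish=(470,278),cup=(253,233),nut=(392,244),helm=(330,270),helmtop=(322,325),rim=(380,300),hammer=(448,350)).items():
    print(n,np.round(P[v,u],3))
im=cv2.imread("pics/top0.png")
t=[im[130:230,170:350],im[150:320,370:520]]
cv2.imwrite("pics/topz1.png",cv2.resize(t[0],None,fx=4.4,fy=4.4,interpolation=cv2.INTER_CUBIC))
cv2.imwrite("pics/topz2.png",cv2.resize(t[1],None,fx=3.5,fy=3.5,interpolation=cv2.INTER_CUBIC))
z=P[...,2]; print(np.nanmax(z[230:400,240:400]))
cv2.imwrite("pics/hgt.png",np.uint8(np.clip(np.nan_to_num(z)*1500,0,255)))
E
```

```text
floor [nan nan nan]
pile [0.612 0.056 0.086]
coupon [0.583 0.102 0.018]
keeper [0.615 0.254 0.008]
rest [0.44  0.309 0.004]
bar [0.44  0.342 0.011]
cradle [ 0.579 -0.245  0.009]
dish [ 0.419 -0.308  0.004]
cup [0.519 0.141 0.007]
nut [ 0.492 -0.149  0.   ]
helm [ 0.436 -0.018  0.087]
helmtop [ 0.342 -0.003  0.264]
rim [ 0.379 -0.102  0.188]
hammer [ 0.278 -0.248  0.039]
0.27319113473794754
```

View pics/topz1.png

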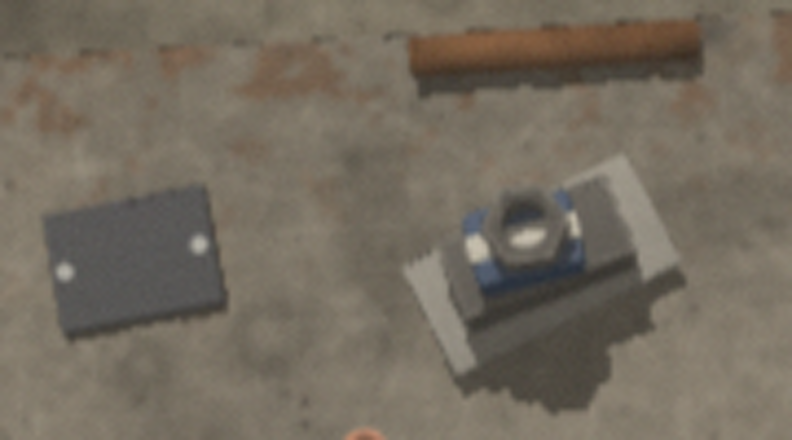

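View pics/hgt.png

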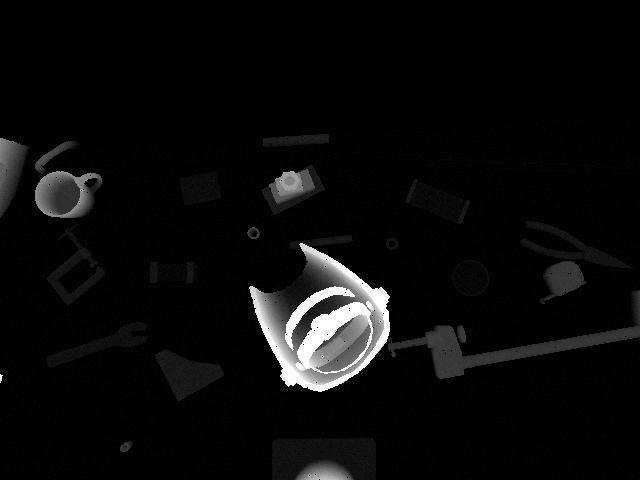

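```bash
python3 - <<'E'
from h import *
from scipy.optimize import least_squares
from scipy.spatial.transform import Rotation as R
q0=observe()["q"]; 
# tool-down orientation: tool x down, tool y horizontal at angle a
def ori(a):
    x=np.array([0,0,-1.]);y=np.array([np.cos(a),np.sin(a),0]);z=np.cross(x,y)
    return R.from_matrix(np.stack([x,y,z],1)).as_euler("xyz")
D=[];
for r in [.35,.45,.55,.65,.75,.85]:
  for z in [0.02,.1,.2,.3]:
    for a in (0.5,np.pi/2):
      q=inverse_kinematics([r*np.cos(.1),r*np.sin(.1),z],ori(a))
      if q is None: print("none",r,z,a);continue
      D.append((r,z,*q,a))
D=np.array(D)
print(np.round(D[::4],3))
def f(p):
    a,b=D[:,3],D[:,3]+D[:,4]; a0,h,L1,L2,e,LT=p
    return np.r_[a0+L1*np.sin(a)+L2*np.sin(b)+e*np.cos(b)-D[:,0], h+L1*np.cos(a)+L2*np.cos(b)-e*np.sin(b)-D[:,1]]
s=least_squares(f,[0,.2,.4,.4,0,.2]);print(s.x,s.cost)
E
```

```text
[[ 0.35   0.02  -0.127 -0.178  2.373 -0.     0.947 -0.627  0.5  ]
 [ 0.35   0.2   -0.127 -0.481  2.218 -0.     1.405 -0.627  0.5  ]
 [ 0.45   0.02  -0.076  0.082  2.125 -0.     0.935 -0.576  0.5  ]
 [ 0.45   0.2   -0.076 -0.186  1.998 -0.     1.33  -0.576  0.5  ]
 [ 0.55   0.02  -0.043  0.297  1.87  -0.     0.975 -0.543  0.5  ]
 [ 0.55   0.2   -0.043  0.066  1.758 -0.     1.318 -0.543  0.5  ]
 [ 0.65   0.02  -0.021  0.498  1.595 -0.     1.048 -0.521  0.5  ]
 [ 0.65   0.2   -0.021  0.301  1.489 -0.     1.352 -0.521  0.5  ]
 [ 0.75   0.02  -0.005  0.705  1.284 -0.     1.152 -0.505  0.5  ]
 [ 0.75   0.2   -0.005  0.539  1.175 -0.     1.427 -0.505  0.5  ]
 [ 0.85   0.02   0.007  0.944  0.901 -0.     1.297 -0.493  0.5  ]
 [ 0.85   0.2    0.007  0.815  0.769 -0.     1.558 -0.493  0.5  ]]
[ 0.00739972 -0.02072227  0.40766761  0.5464825   0.0512414   0.2       ] 1.068023754654045e-05<sys>:0: UserWarning: Gimbal lock detected. Setting third angle to zero since it is not possible to uniquely determine all angles.
```

```bash
python3 - <<'E'
from h import *
d=np.load("pics/top0.npy");P=pts(d,"top");z=P[...,2]
def rect(name,box,z0,z1):
    u0,v0,u1,v1=box;m=np.zeros(z.shape,np.uint8);s=np.s_[v0:v1,u0:u1]
    m[s]=((z[s]>z0)&(z[s]<z1))
    n,l,st,_=cv2.connectedComponentsWithStats(m,connectivity=4)
    i=1+np.argmax(st[1:,4]); q=P[l==i]
    (c,sz,a)=cv2.minAreaRect((q[:,:2]*1000).astype(np.float32))
    if sz[0]<sz[1]: a-=90;sz=sz[::-1]
    print(name,"c",np.round(c,1),"mean",np.round(q[:,:2].mean(0)*1e3,1),"size",np.round(sz,1),"long-axis deg",round(a%180,1),"n",len(q),"zmed",round(np.median(q[:,2])*1e3,1))
rect("keeper",(175,165,225,212),.005,.012)
rect("rest",(145,258,202,290),.0105,.02)
rect("rest_all",(145,258,202,290),.0025,.02)
rect("cradle",(400,175,475,228),.0035,.022)
rect("dish",(448,255,495,302),.0025,.014)
rect("cup",(243,222,265,246),.035,.05)
rect("snut",(383,235,402,254),.009,.018)
rect("coupon",(255,160,330,220),.0145,.022)
rect("tube",(255,160,330,220),.052,.064)
rect("magnet",(255,160,330,220),.083,.094)
rect("nut",(255,160,330,220),.102,.115)
rect("brownbar",(260,130,332,150),.004,.05)
rect("yellow",(285,232,355,252),.004,.05)
# rest bars each
rect("barL",(145,258,165,290),.0105,.02);rect("barR",(180,258,202,290),.0105,.02)
for x in (.46,.48,.5,.52):
    m=(P[...,0]>x)&(P[...,0]<x+.02)&(abs(P[...,1])<.12)&(z>.05);print(x,np.nanmax(z[m]) if m.any() else None, (P[...,1][m].min(),P[...,1][m].max()) if m.any() else "")
E
```

```text
keeper c [616.8 254. ] mean [616.  254.1] size [80.9 60.4] long-axis deg 101.4 n 929 zmed 7.9
rest c [440.5 347. ] mean [440.2 347.1] size [41.6 15. ] long-axis deg 1.7 n 137 zmed 13.6
rest_all c [440.  309.4] mean [440.1 307.6] size [103.4  43.4] long-axis deg 88.0 n 746 zmed 6.3
cradle c [ 579.4 -245.9] mean [ 579.5 -245.9] size [128.4  57. ] long-axis deg 68.4 n 1275 zmed 6.6
dish c [ 420.  -307.1] mean [ 420.  -308.5] size [74.2 73.8] long-axis deg 80.5 n 806 zmed 4.9
cup c [515.9 136.2] mean [515.5 136.3] size [22.  21.5] long-axis deg 44.7 n 50 zmed 44.2
snut c [ 492.3 -147. ] mean [ 492.3 -146.9] size [23.2 22.8] long-axis deg 177.9 n 83 zmed 12.8
coupon c [608.9  56.6] mean [599.9  56.4] size [120.   60.1] long-axis deg 116.2 n 619 zmed 17.8
tube c [620.4  28.7] mean [619.9  27.3] size [41.1 24.5] long-axis deg 19.4 n 205 zmed 57.4
magnet c [599.2  74.2] mean [599.4  75.2] size [42.6 25.6] long-axis deg 45.8 n 117 zmed 86.8
nut c [609.5  58.8] mean [609.4  58.4] size [37.7 34.8] long-axis deg 157.5 n 194 zmed 106.2
brownbar c [716.6  49.9] mean [715.   49.7] size [138.9  21.1] long-axis deg 92.7 n 621 zmed 17.7
yellow c [4.984e+02 2.000e-01] mean [499.1  -3.2] size [130.5  16.8] long-axis deg 96.1 n 438 zmed 14.3
barL c [440.5 347. ] mean [440.2 347.1] size [41.6 15. ] long-axis deg 1.7 n 137 zmed 13.6
barR c [439.4 271.2] mean [439.8 271.3] size [41.6 14.3] long-axis deg 177.3 n 135 zmed 13.7
0.46 0.1586492914025731 (np.float64(-0.012579697581720208), np.float64(0.0369399957057223))
0.48 0.14316829202942216 (np.float64(0.027399161951568142), np.float64(0.03853517577601918))
0.5 None 
0.52 None
```

View pics/topz2.png

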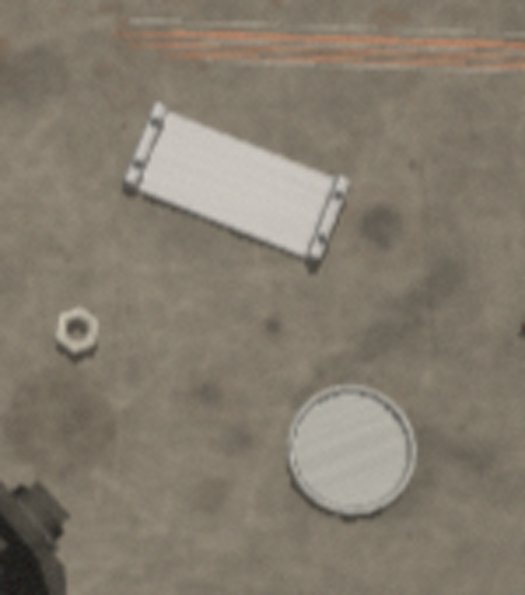

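```bash
cat >> h.py <<'E'
from scipy.spatial.transform import Rotation as Rn
import warnings;warnings.filterwarnings("ignore")
def ori(deg):
    a=np.radians(deg);x=np.array([0,0,-1.]);y=np.array([np.cos(a),np.sin(a),0])
    return Rn.from_matrix(np.stack([x,y,np.cross(x,y)],1)).as_euler("xyz").tolist()
def shot(name):
    c=get_calibration("wrist");im,d=get_image("wrist")
    cv2.imwrite(f"pics/{name}.png",im[:,:,::-1]);np.savez(f"pics/{name}.npz",d=d,K=c["intrinsics"],T=c["world_from_camera"]);return im,d,c
def load(name):
    f=np.load(f"pics/{name}.npz");return cv2.imread(f"pics/{name}.png"),f["d"],dict(intrinsics=f["K"],world_from_camera=f["T"])
E
python3 - <<'E'
from h import *
s=observe();M=Rn.from_euler("xyz",s["tcp_rot"]).as_matrix();print(M.round(2), "a",np.degrees(np.arctan2(M[1,1],M[0,1])))
T=np.array(get_calibration("wrist")["world_from_camera"]);print("cam in tool",M.T@(T[:3,3]-s["eef_pos"]))
for a in (26,206,-154):
    for p in ([.609,.057,.3],[.42,-.308,.01],[.44,.309,.0],[.58,-.246,.03],[.617,.254,.05]):
        q=inverse_kinematics(p,ori(a));print(a,p,None if q is None else np.round(q,2))
movep([.609,.057,.30],ori(26.2))
shot("w1");s=observe();print(s["time_s"],s["eef_pos"])
E
```

```text
[[-0.    0.45  0.89]
 [-0.    0.89 -0.45]
 [-1.   -0.   -0.  ]] a 63.25494777593506
cam in tool [-0.14236333  0.00076062 -0.08110923]
26 [0.609, 0.057, 0.3] [-0.04  0.15  1.48 -0.    1.51 -0.49]
26 [0.42, -0.308, 0.01] [-0.78  0.25  1.95  0.    0.94 -1.24]
26 [0.44, 0.309, 0.0] [ 0.47  0.31  1.91 -0.    0.93  0.01]
26 [0.58, -0.246, 0.03] [-0.53  0.44  1.65  0.    1.05 -0.98]
26 [0.617, 0.254, 0.05] [ 0.27  0.49  1.54 -0.    1.11 -0.18]
206 [0.609, 0.057, 0.3] [-0.04  0.15  1.48 -0.    1.51  2.65]
206 [0.42, -0.308, 0.01] [-0.78  0.25  1.95  0.    0.94  1.9 ]
206 [0.44, 0.309, 0.0] None
206 [0.58, -0.246, 0.03] [-0.53  0.44  1.65  0.    1.05  2.16]
206 [0.617, 0.254, 0.05] None
-154 [0.609, 0.057, 0.3] [-0.04  0.15  1.48 -0.    1.51  2.65]
-154 [0.42, -0.308, 0.01] [-0.78  0.25  1.95  0.    0.94  1.9 ]
-154 [0.44, 0.309, 0.0] None
-154 [0.58, -0.246, 0.03] [-0.53  0.44  1.65  0.    1.05  2.16]
-154 [0.617, 0.254, 0.05] None
2.3583 [0.60880751 0.05810925 0.2998311 ]
```

View pics/w1.png

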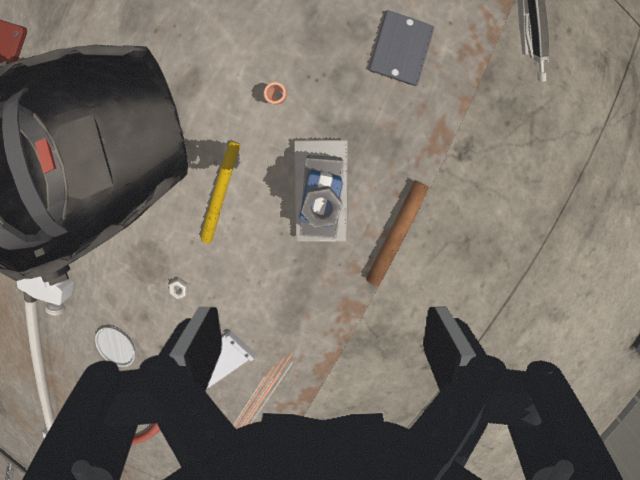

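The wrist view shows the pile at about (322,190), with the nut at (322,206). The cup is at (275,93), clear of the pile. Next I measure each layer.

```bash
cat >> h.py <<'E'
def wrect(P,center,rad,z0,z1,name=""):
    z=P[...,2];m=((z>z0)&(z<z1)&(np.hypot(P[...,0]-center[0],P[...,1]-center[1])<rad)).astype(np.uint8)
    n,l,st,_=cv2.connectedComponentsWithStats(m,connectivity=4)
    i=1+np.argmax(st[1:,4]);q=P[l==i]
    (c,sz,a)=cv2.minAreaRect((q[:,:2]*1000).astype(np.float32))
    if sz[0]<sz[1]: a-=90;sz=sz[::-1]
    print(name,"c",np.round(c,1),"mean",np.round(q[:,:2].mean(0)*1e3,1),"size",np.round(sz,1),"deg",round(a%180,1),"n",len(q),"z",round(float(np.median(q[:,2]))*1e3,1))
    return q,np.array(c)/1e3,a%180
E
python3 - <<'E'
from h import *
im,d,c=load("w1");P=pts(d,"wrist",c);o=(.609,.057)
for n,a,b in (("coupon",.0145,.022),("tube",.052,.064),("magnet",.083,.094),("nut",.101,.115)):
    q,_,_=wrect(P,o,.1,a,b,n)
h=cv2.convexHull((q[:,:2]*1e4).astype(np.int32))[:,0]/1e4
ctr=(h.max(0)+h.min(0))/2
# width vs direction
for t in range(0,180,10):
    n=np.array([np.cos(np.radians(t)),np.sin(np.radians(t))]);w=h@n;print(t,round(1e3*(w.max()-w.min()),1),end="; ")
ths=np.radians(np.arange(0,60,.5))
W=[sum(np.ptp(h@np.array([np.cos(t+k*np.pi/3),np.sin(t+k*np.pi/3)])) for k in range(3)) for t in ths]
t=ths[np.argmin(W)];print("\nflat normal deg mod60",np.degrees(t))
A=[];B=[]
for k in range(3):
    n=np.array([np.cos(t+k*np.pi/3),np.sin(t+k*np.pi/3)]);w=h@n;A.append(n);B.append((w.max()+w.min())/2)
print("nut centre",np.linalg.lstsq(np.array(A),np.array(B),rcond=None)[0])
wrect(P,(.617,.254),.07,.004,.012,"keeper")
z=cv2.resize(im[120:260,250:400],None,fx=5,fy=4,interpolation=cv2.INTER_CUBIC)
cv2.imwrite("pics/w1z.png",cv2.resize(im[130:250,270:375],None,fx=5,fy=5,interpolation=cv2.INTER_CUBIC))
E
```

```text
coupon c [605.8  58.3] mean [599.9  69.9] size [119.9  61. ] deg 116.2 n 2191 z 17.7
tube c [597.7  79.8] mean [592.7  89. ] size [39.9 39.4] deg 22.1 n 605 z 57.7
magnet c [601.9  70.3] mean [598.3  78.2] size [35.1 34.2] deg 14.5 n 547 z 87.5
nut c [606.2  59.7] mean [606.   60.5] size [38.1 34.9] deg 34.3 n 849 z 106.6
0 36.4; 10 35.1; 20 36.6; 30 37.8; 40 38.2; 50 37.6; 60 35.7; 70 35.7; 80 37.5; 90 38.5; 100 38.7; 110 37.7; 120 36.0; 130 35.4; 140 37.8; 150 39.1; 160 39.4; 170 38.5; 
flat normal deg mod60 7.0
nut centre [0.60638957 0.05992339]
keeper c [614.1 255.4] mean [613.7 254.2] size [80.6 61. ] deg 100.6 n 3204 z 7.7
```

View pics/w1z.png

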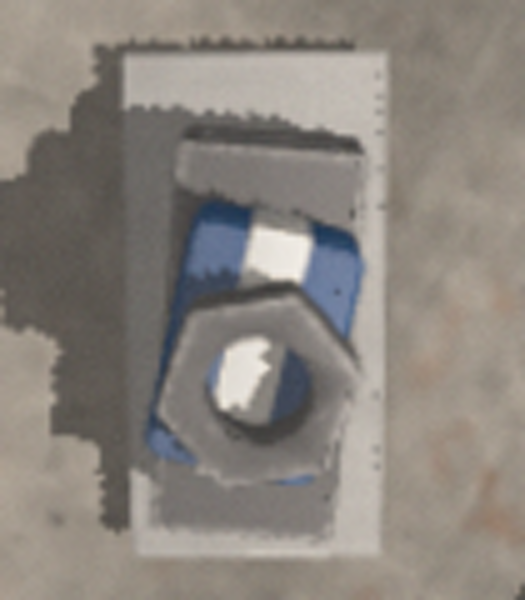

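```bash
python3 - <<'E'
from h import *
movep([.608,.0594,.16],ori(7))
hit=move_l([.608,.0594,.092],feed=.1,max_force=12)
s=observe();print(hit,s["eef_pos"],s["ft_force"],s["time_s"])
if not hit:
    gripper_to(.0,40);s=observe();print(s["opening"])
    move_l([.608,.0594,.122],feed=.08)
    s=observe();print(s["opening"],s["ft_force"],s["eef_pos"]);shot("w2")
E
```

```text
False [0.60861033 0.05934771 0.09270294] [ 0.08599092 -0.47668729 -0.61224065] 3.8083
0.033407900691959584
0.03307518782919891 [ 0.46413421  0.26242539 -2.0655258 ] [0.60833823 0.05939588 0.12264447]
```

View pics/w2.png

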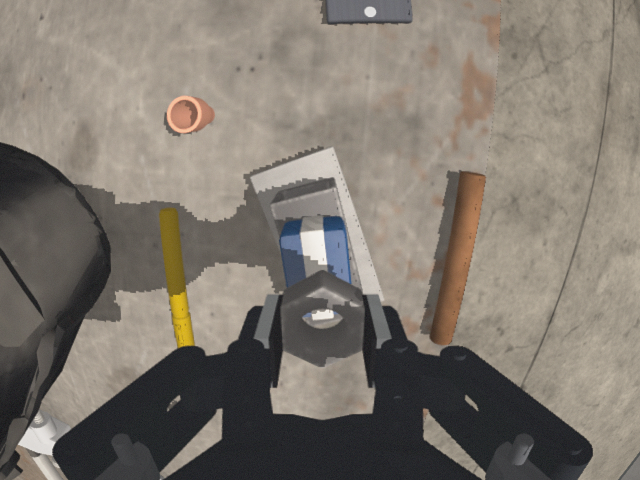

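The nut is held on its flats at (322,325), and the magnet stayed in place. I'll move to the dish and look from above it.

```bash
python3 - <<'E'
from h import *
move_l([.608,.0594,.22],feed=.2)
movep([.4186,-.307,.15],ori(7))
shot("w3");s=observe();print(s["time_s"],s["opening"],s["eef_pos"])
im,d,c=load("w3");P=pts(d,"wrist",c)
wrect(P,(.4186,-.307),.05,.0025,.014,"dish");wrect(P,(.579,-.246),.09,.0035,.022,"cradle")
E
```

```text
7.15 0.03285861689277932 [ 0.41942358 -0.30638735  0.15019872]
dish c [ 417.1 -305.7] mean [ 416.9 -306. ] size [75. 74.] deg 97.7 n 6459 z 4.0
cradle c [ 577.1 -244.5] mean [ 575.5 -243.6] size [125.   53.7] deg 66.6 n 7482 z 5.7
```

View pics/w3.png

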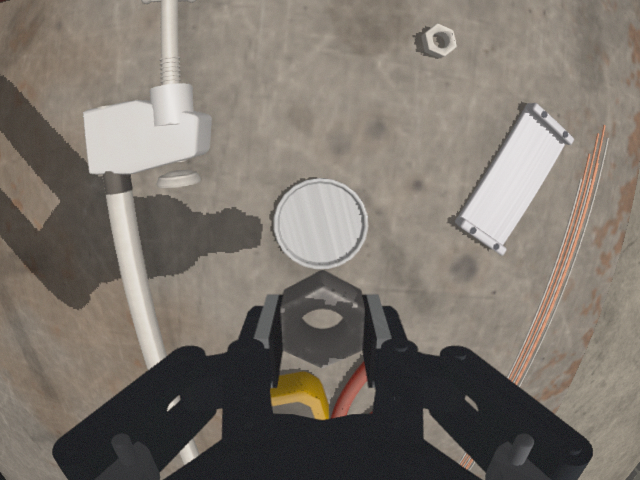

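```bash
python3 - <<'E'
from h import *
p=[.4186,-.307]
move_l(p+[.03],feed=.15)
hit=move_l(p+[.008],feed=.04,max_force=8)
s=observe();print(hit,s["eef_pos"],s["ft_force"])
gripper_to(.055);hold(.1)
move_l(p+[.12],feed=.2);gripper_to(.07)
shot("w4");s=observe();print(s["time_s"])
im,d,c=load("w4");P=pts(d,"wrist",c)
wrect(P,p,.03,.018,.03,"nut");wrect(P,p,.05,.0025,.014,"dish")
E
```

```text
True [ 0.41827561 -0.30674895  0.00868224] [-0.62782619  1.40925331  6.19627946]
10.1333
nut c [ 417.3 -305.9] mean [ 417. -305.] size [38.6 35.3] deg 37.5 n 1560 z 22.6
dish c [ 416.8 -306. ] mean [ 416.6 -304.3] size [74.9 74.4] deg 97.7 n 5807 z 4.2
```

View pics/w4.png

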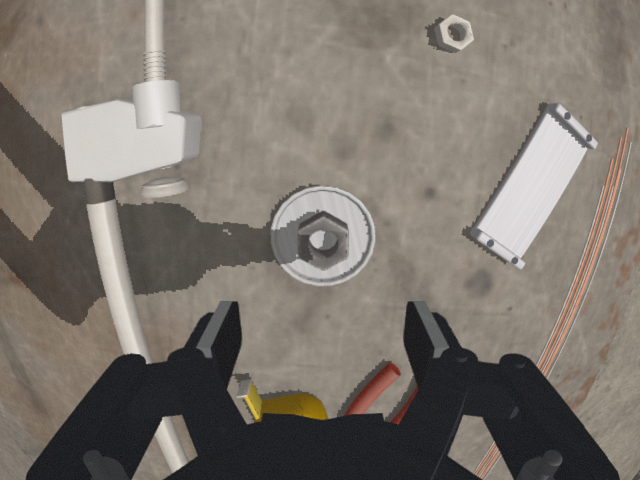

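The nut is flat in the middle of the dish at (323,240), with its top at 23 mm as expected. Next the magnet.

```bash
python3 - <<'E'
from h import *
p=[.418,-.307]
move_l(p+[.2],feed=.3)
movep([.60,.065,.24],ori(14.5))
shot("w5");s=observe();print(s["time_s"])
im,d,c=load("w5");P=pts(d,"wrist",c)
for n,a,b in (("coupon",.0145,.022),("tube",.052,.064),("magnet",.083,.094)): wrect(P,(.607,.057),.1,a,b,n)
im,d=get_image("top");P=pts(d,"top");cv2.imwrite("pics/top1.png",im[:,:,::-1])
wrect(P,(.607,.057),.1,.083,.094,"mag top")
E
```

```text
12.1333
coupon c [606.   58.2] mean [598.8  79.9] size [120.   60.8] deg 116.4 n 2498 z 17.7
tube c [597.4  81.5] mean [593.8  90.2] size [40.3 35.4] deg 21.3 n 820 z 57.6
magnet c [604.1  62.1] mean [603.6  63.3] size [51.8 34.9] deg 103.7 n 2453 z 87.7
mag top c [613.5  64.4] mean [613.5  64.4] size [3. 0.] deg 56.1 n 2 z 88.0
```

View pics/w5.png

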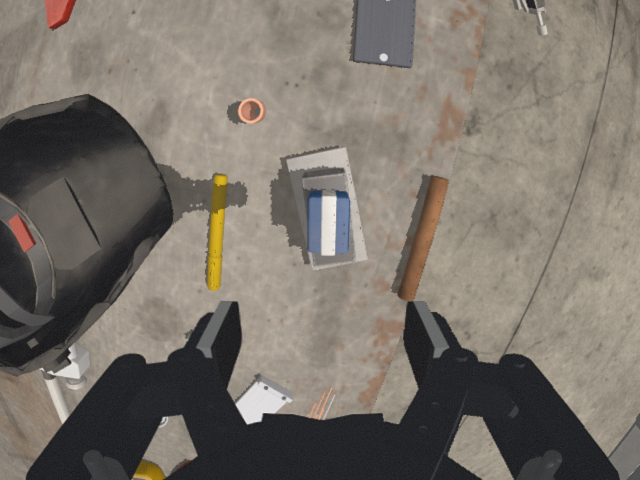

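```bash
python3 - <<'E'
from h import *
p=[.6053,.0614]
movep(p+[.13],ori(13.7))
hit=move_l(p+[.065],feed=.1,max_force=12)
s=observe();print(hit,s["eef_pos"],s["ft_force"])
if not hit:
    gripper_to(0,60);s=observe();print(s["opening"])
    move_l(p+[.10],feed=.1);s=observe();print(s["opening"],s["ft_force"])
    shot("w6")
E
```

```text
False [0.60588388 0.06140569 0.06564733] [0.16489059 0.16640021 0.81950382]
0.033999289212472555
0.03422989142894709 [ 0.23827008 -0.01796621 -2.11587346]
```

View pics/w6.png

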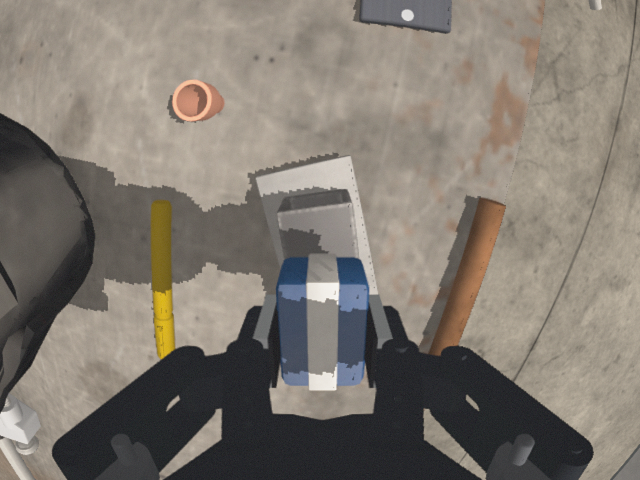

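The magnet is held square across its 35 mm width at (322,320), and the tube stayed put. I'll place it on the keeper.

```bash
python3 - <<'E'
from h import *
p=[.6154,.2547]
move_l([.6053,.0614,.17],feed=.2)
movep(p+[.10],ori(11))
move_l(p+[.03],feed=.15)
hit=move_l(p+[.0135],feed=.04,max_force=8)
s=observe();print(hit,s["eef_pos"],s["ft_force"],s["opening"])
gripper_to(.06);hold(.1)
move_l(p+[.14],feed=.25)
shot("w7");s=observe();print(s["time_s"])
im,d,c=load("w7");P=pts(d,"wrist",c)
wrect(P,p,.045,.034,.043,"mag");wrect(P,p,.07,.004,.012,"keeper")
E
```

```text
True [0.61599714 0.25491335 0.01594814] [-0.24099029  0.08409382  6.33049838] 0.03398874402547413
18.0
mag c [615.1 256. ] mean [614.8 257.1] size [50.6 34.5] deg 101.0 n 3304 z 37.7
keeper c [613.9 255.9] mean [611.2 264.9] size [80.3 60.5] deg 100.4 n 4000 z 7.7
```

View pics/w7.png

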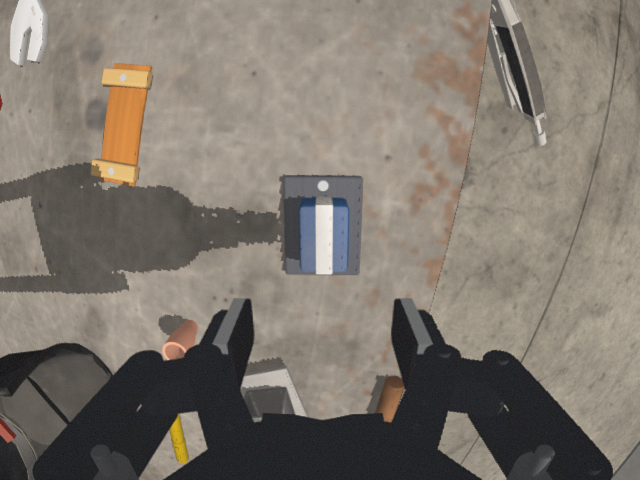

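The magnet at (325,235) is centred to about 1 mm, its top at 37.7 mm (8+30) and its angle within 1°. Now the tube.

```bash
python3 - <<'E'
from h import *
movep([.60,.055,.20],ori(22))
gripper_to(.075)
shot("w8");s=observe();print(s["time_s"])
im,d,c=load("w8");P=pts(d,"wrist",c)
wrect(P,(.607,.057),.1,.0145,.022,"coupon");wrect(P,(.607,.057),.1,.052,.064,"tube")
im,d=get_image("top");P=pts(d,"top");wrect(P,(.607,.057),.1,.052,.064,"tube top")
E
```

```text
19.2
coupon c [606.2  57.7] mean [595.3  76.2] size [120.6  60.8] deg 116.2 n 3207 z 17.8
tube c [606.6  58.6] mean [605.7  60.3] size [84.5 40.3] deg 111.4 n 5096 z 57.7
tube top c [599.7  83. ] mean [597.6  83.7] size [40.5 29.6] deg 21.9 n 258 z 57.8
```

View pics/w8.png

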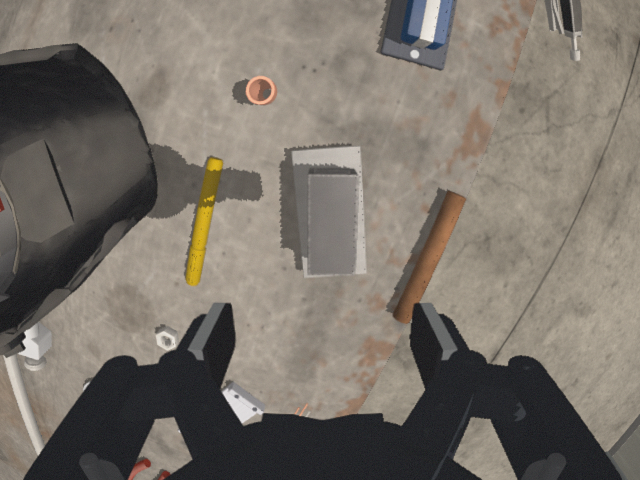

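```bash
python3 - <<'E'
from h import *
p=[.6078,.0579]
movep(p+[.10],ori(21.6))
hit=move_l(p+[.030],feed=.1,max_force=12)
s=observe();print(hit,s["eef_pos"],s["ft_force"])
if not hit:
    gripper_to(0,80);s=observe();print(s["opening"])
    move_l(p+[.07],feed=.1);s=observe();print(s["opening"],s["ft_force"])
    shot("w9")
E
```

```text
False [0.60845887 0.0578745  0.03066099] [ 0.92545575 -0.29394662 -0.44657114]
0.03873435978804015
0.03873566567707423 [-0.47157257  0.03826315 -3.183731  ]
```

View pics/w9.png

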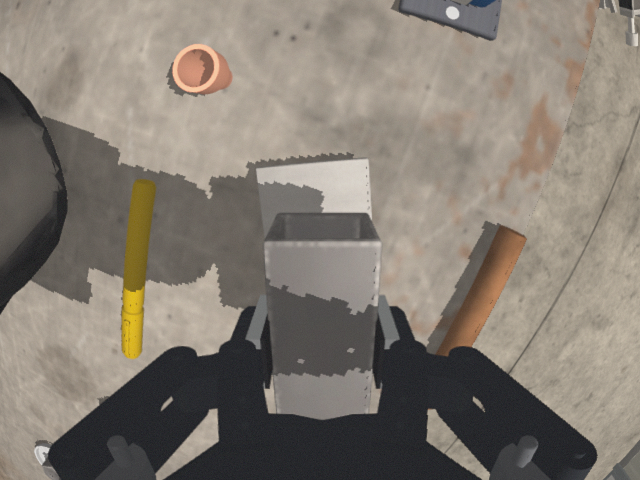

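```bash
python3 - <<'E'
from h import *
p=[.5783,-.2452]
move_l([.6078,.0579,.14],feed=.2)
movep(p+[.11],ori(-22.5))
move_l(p+[.035],feed=.15)
hit=move_l(p+[.0165],feed=.04,max_force=8)
s=observe();print(hit,s["eef_pos"],s["ft_force"],s["opening"])
gripper_to(.07);hold(.1)
move_l(p+[.16],feed=.25)
shot("w10");s=observe();print(s["time_s"])
im,d,c=load("w10");P=pts(d,"wrist",c)
wrect(P,p,.06,.041,.05,"tube");wrect(P,p,.09,.0035,.022,"cradle(part)")
E
```

```text
True [ 0.57907683 -0.2456961   0.01910933] [ 1.77172489 -0.6749634   3.27853071] 0.03880395430796573
25.625
tube c [ 577.4 -244.4] mean [ 578.6 -242.3] size [84.9 40.3] deg 67.6 n 6088 z 45.7
cradle(part) c [ 577.5 -244.2] mean [ 585.1 -222.2] size [125.1  52.4] deg 66.2 n 3205 z 6.5
```

View pics/w10.png

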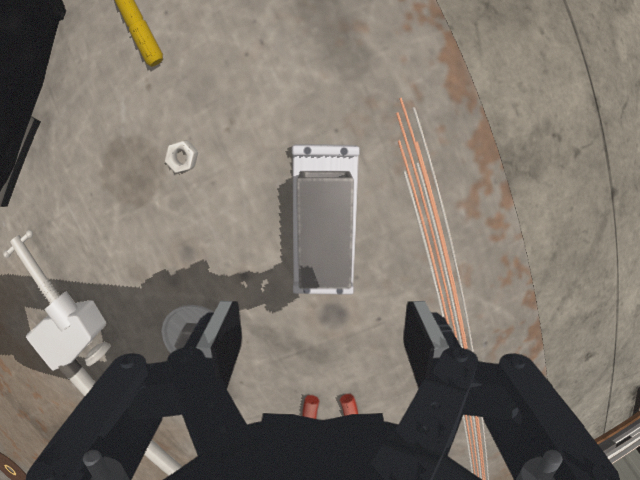

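The tube at (325,230) is centred between the stops, with its top at 45.7 mm (6+40). Last is the coupon.

```bash
python3 - <<'E'
from h import *
movep([.60,.055,.16],ori(26.3))
gripper_to(.082)
shot("w11");s=observe();print(s["time_s"],s["opening"])
im,d,c=load("w11");P=pts(d,"wrist",c)
wrect(P,(.607,.057),.1,.0145,.022,"coupon")
im,d=get_image("top");P=pts(d,"top");wrect(P,(.607,.057),.1,.0145,.022,"coupon top")
E
```

```text
27.1083 0.08235528619595549
coupon c [606.4  57.8] mean [604.6  60.9] size [120.7  60.6] deg 116.4 n 10747 z 17.7
coupon top c [594.3  87.2] mean [592.3  88.2] size [60.2 51.9] deg 27.5 n 610 z 17.8
```

View pics/w11.png

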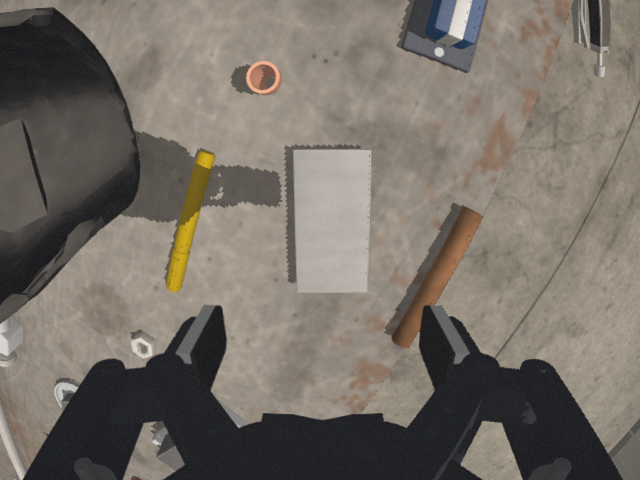

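```bash
python3 - <<'E'
from h import *
p=[.6075,.0572]
movep(p+[.08],ori(26.4))
hit=move_l(p+[.001],feed=.07,max_force=10)
s=observe();print(hit,s["eef_pos"],s["ft_force"])
if not hit:
    gripper_to(0,90);s=observe();print(s["opening"],s["ft_force"])
    move_l(p+[.045],feed=.06);s=observe();print(s["opening"],s["ft_force"],s["torque"])
    shot("w12")
E
```

```text
False [0.60807878 0.05717084 0.00165066] [ 0.58663499 -0.3409619   1.10461421]
0.057408029674257836 [-1.03136583 -0.05888497  4.99665487]
0.05720011743150594 [ 2.52530302e-03  1.79222556e-01 -3.60444599e+00] [-0.01003964  0.04209183 -0.04888518]
```

View pics/w12.png

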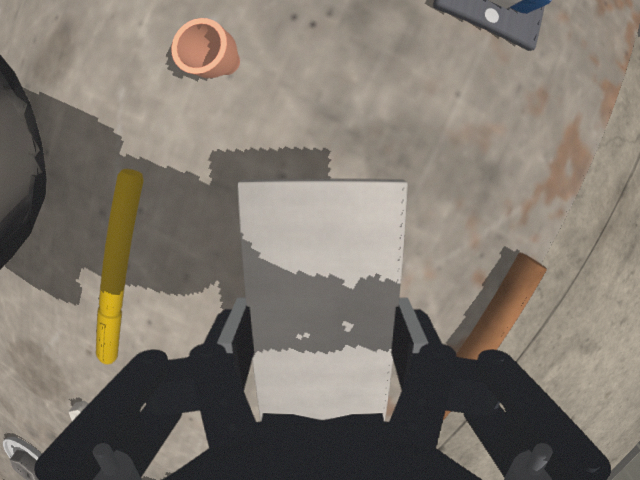

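```bash
python3 - <<'E'
from h import *
p=[.4387,.3098]
move_l([.6075,.0572,.15],feed=.15)
movep([.56,.24,.16],ori(10))
movep(p+[.15],ori(-1.5))
s=observe();print(s["time_s"],s["eef_pos"],s["opening"])
shot("w13");im,d,c=load("w13");P=pts(d,"wrist",c)
wrect(P,p,.08,.0025,.03,"rest");wrect(P,(p[0],p[1]+.038),.035,.0105,.02,"barL");wrect(P,p,.08,.14,.18,"coupon held")
E
```

```text
32.3917 [0.4391318  0.30899816 0.14998307] 0.057192982935953436
rest c [437.9 354.3] mean [438.  354.1] size [43.2 13.1] deg 178.2 n 991 z 13.0
barL c [437.8 352.1] mean [438. 352.] size [43.2  8.6] deg 178.7 n 653 z 13.6
coupon held c [438.1 314.7] mean [438.5 324.8] size [112.2  84.8] deg 87.1 n 37621 z 165.4
```

View pics/w13.png

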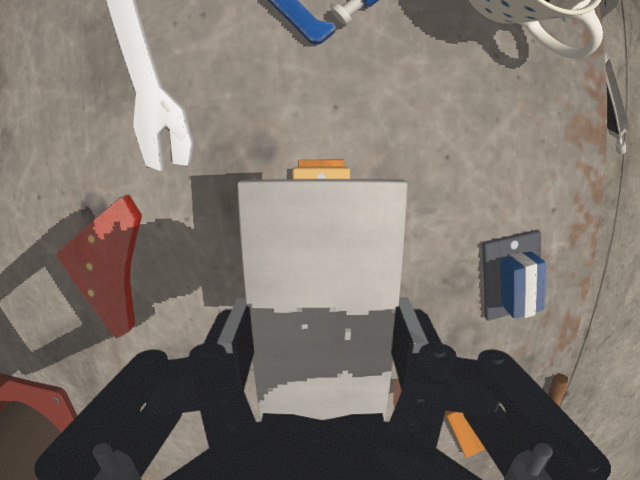

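```bash
python3 - <<'E'
from h import *
p=[.4387,.3098]
move_l(p+[.025],feed=.15)
hit=move_l(p+[.0025],feed=.03,max_force=8)
s=observe();print(hit,s["eef_pos"],s["ft_force"],s["opening"])
gripper_to(.08);hold(.1)
move_l(p+[.18],feed=.2)
shot("w14");s=observe();print(s["time_s"])
im,d,c=load("w14");P=pts(d,"wrist",c)
wrect(P,p,.08,.0165,.026,"coupon")
movep([.5,.35,.3],ori(-1.5))
im,d=get_image("top");P=pts(d,"top");cv2.imwrite("pics/top2.png",im[:,:,::-1])
for n,c_,r,a,b in (("nut",(.42,-.307),.03,.018,.03),("dish",(.42,-.307),.05,.0025,.014),("mag",(.617,.254),.045,.034,.043),("tube",(.579,-.246),.06,.041,.05),("coupon",(.44,.309),.08,.0165,.026),("cup",(.516,.136),.03,.035,.05),("snut",(.492,-.147),.03,.009,.018)):
    try: wrect(P,c_,r,a,b,n)
    except Exception as e: print(n,e)
E
```

```text
True [0.43829076 0.30959376 0.00430036] [-1.15820874 -0.15224344  5.61797727] 0.0569661210272229
35.625
coupon c [437.  310.6] mean [437.1 313.7] size [119.2  60.2] deg 88.5 n 9631 z 19.7
nut c [ 419.8 -306.8] mean [ 420.1 -306.6] size [38.  34.6] deg 159.9 n 181 z 22.5
dish c [ 420.6 -307.5] mean [ 420.1 -307.3] size [75.4 75.4] deg 11.2 n 633 z 5.2
mag c [617.7 253.9] mean [617.7 253.4] size [50.8 35.4] deg 99.9 n 385 z 37.7
tube c [ 580.3 -245.8] mean [ 580.1 -245.6] size [85.2 41.4] deg 68.2 n 810 z 45.7
coupon c [440.6 309.6] mean [439.8 309.4] size [121.   59.8] deg 88.9 n 1626 z 19.9
cup c [515.9 136.1] mean [515.8 136.7] size [22.1 21.4] deg 43.8 n 50 z 44.2
snut c [ 492.4 -147. ] mean [ 492.5 -147.3] size [23.2 22.8] deg 179.8 n 82 z 12.1
```

View pics/w14.png

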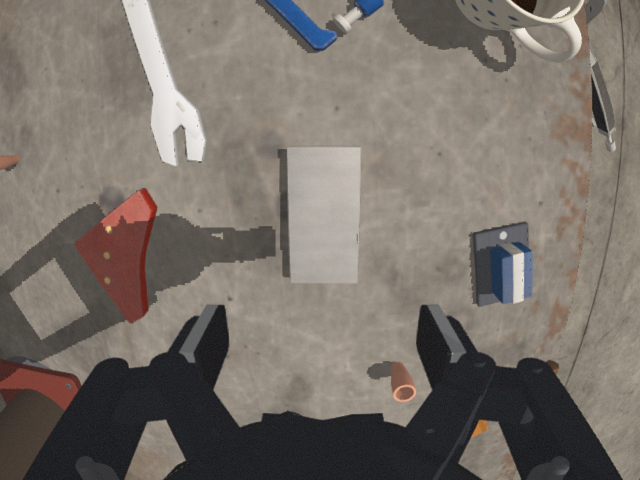

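View pics/top2.png

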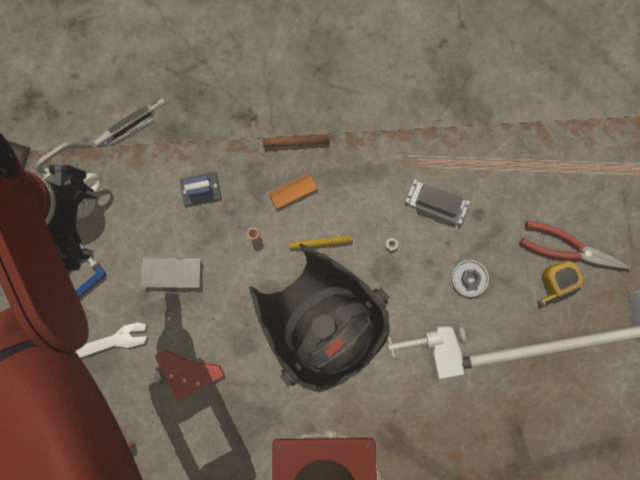

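All four pieces are in place in the top view: nut (470,278), magnet (200,188), tube (440,202) and coupon (171,272). The cup and small nut haven't moved, and the arm is clear. I'm handing the job in.

```bash
python3 - <<'E'
from plant import *
hold(.3);print(observe()["time_s"]);job_done()
E
```

```text
36.5917
the job is handed in; nothing more can be done
```

I took the pile apart from the top down, one piece at a time, set each piece in its own place, and handed the job in at 36.6 s. No verdict was reported.

My last checks, in the top and wrist views:

| Piece | Offset from place centre | Angle off its place | Top height (expected) |
|---|---|---|---|
| Big nut in dish | about 1 mm | – | 22.5 mm (23) |
| Magnet on keeper plate | about 1 mm | under 2° | 37.7 mm (38) |
| Tube in cradle | about 1 mm | under 1.5° | 45.7 mm (46) |
| Coupon on rest | about 1 mm | under 1° | 19.9 mm (20) |

- **Bystanders:** the ceramic cup and small nut measured within 0.2 mm of where they started. The gripper was clear of everything.
- **Disagreement:** the wrist and top cameras differed by a steady 3 mm or so, mostly along x. I aimed at the mean of the two. No grasp or placing failed.

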